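Feed two watch carriers down the sorting chutes

ROBOT

A 6-joint arm with a two-finger parallel gripper is mounted at the origin on the work surface. World frame = base frame: x ahead of the robot, y to its left, z up, the work surface at z = 0. Lengths are in m, angles in rad, forces in N, time in s.
With the tool pointing down it reaches from about 0.25 to 0.775 m from the base axis. Payload 8.9 kg.
Tool frame: the origin (TCP) lies midway between the tips of the shut fingers; the grasp point (between the pads) lies 19 mm behind it (robot.grip_depth is the distance from the TCP to the grasp point, in m); z points along the fingers, y is the direction in which the jaws open and shut (so a half turn about z gives the same grasp; the last joint's range is limited). The gripper opens to 85 mm and grips with 20 to 120 N. Pads are 22 mm wide; open, the fingers measure 114 mm over their backs; the gripper's body (76 mm by 85 mm) begins 54 mm behind the grasp point. The pads swing forward as they close: fully open they stand 13 mm farther back than shut.
Start: joints at [-1.369, 0.291, -0.153, 1.127, 0, 1.431], TCP at [0.175, -0.495, 0.231] pointing down, gripper open.
Joint ranges: [-2.52, 2.52], [-0.91, 1.74], [-1.3, 1.37], [-1.96, 2.02], [-1.52, 1.47], [-3.14, 3.14]. Speed limits (rad/s): [2.22, 2.22, 2.79, 3.14, 3.14, 3.14].

INTERFACE

Orientations are given as a rotation vector (axis times angle).
In Python, from workcell import robot, viewer, hand_in gives the robot as it stands.
- The arm moves only by the shell command python3 -m handwheel 'ROWS' [FORCE]. ROWS is JSON, a list of rows, each a list of 7 numbers: the shift along the tool's x, y, z in m, then the turn, a rotation vector about the tool's x, y, z in rad, then the opening, from 0 (shut) to 1 (fully open). A call has 1 to 12 rows; each row is the pose to reach, as a shift and turn from the pose commanded when the call began, along the tool's axes at that moment; what a row does not reach only later rows make up. A row lasts 1/12 s, in which the tool goes at most 41.7 mm and 7.16 degrees, less where a joint would pass 70% of its speed; a pose out of reach is approached as far as the arm can. A call with a gripper value outside its range is refused whole. The fingers move at their own pace and stop on an object; FORCE is the grip in N (left out, the last holds). Time passes only in rows, so rows that repeat a pose let the fingers close. It gives the time, the measured TCP pose, the force and the opening at its end, in the units of the state.
- robot.get_obs(): the state, without advancing time (a new reading comes with each control period).
- viewer.camera(name): name is "scene" or "top" or "wrist"; returns a dict with "img" (420x560x3 uint8, red, green, blue), "z_map" (420x560 float32, m along the optical axis (not along the pixel's ray), 0 where there is no reading), "fx", "fy", "cx", "cy" (pixels), "distortion" ([k1, k2, p1, p2, k3] as OpenCV has them; the pictures are not rectified), "R" (3x3) and "t" (3): a world point X has camera coordinates R X + t. Camera axes: x right, y down, z forward; pixel columns grow to the right and rows downward; lengths in m; the calibration is good to about 2 mm. A picture is of the moment at which its call begins.
- hand_in(): hands the job in, once; it reports no verdict.
The state is a dict: "t": time; "joints": joint angles; "joint_velocities": joint speeds; "tau": joint torques, N m; "eef_pos": TCP position; "tcp_rot": TCP orientation; "wrist_force": force on the tool from outside, world axes, zero at the start; "moment": the same for the moment, N m; "grip_width": opening from 0.0 (shut) to 1.0 (fully open).
Only numpy, scipy, OpenCV 4.12 (cv2) and the standard library are available. Lean on these libraries where they do the work, as an engineer would, in place of code of your own. Each camera call takes 0.05 s, during which the arm holds its last target.

TASK

Send the gold watch down the yellow chute and the blue-dial watch down the blue chute: set each watch's carrier block gently on the upper end of its chute, let go, and let it slide down by itself until it rests against the stop at the bottom. Do not drop it from a height, and do not carry or push it down the slope.

Things in the scene. Friction and masses are not known exactly. Their poses are not given: they have to be found in the camera images.
- gold_watch_mid (a point): The gold watch: gold-coloured case, yellow dial. This point: centre, half-way up, of its carrier: a light grey block 46 x 46 mm, 40 mm tall, square to x and y, z up, with the strapless watch head (38 mm across, 8 mm tall) fixed on top; 48 mm in all, 0.11 kg. Underside 24 mm below the point. Grip two opposite sides; any turn suits the chute.
- blue_watch_mid (a point): The blue watch: steel case, blue dial (others: white dial; all black). This point: centre, half-way up, of its carrier: a light grey block 46 x 46 mm, 40 mm tall, square to x and y, z up, with the strapless watch head (38 mm across, 8 mm tall) fixed on top; 48 mm in all, 0.11 kg. Underside 24 mm below the point. Grip two opposite sides; any turn suits the chute.
- yellow_lane (a point): Release spot on the fixed yellow chute: on the slick pale metal deck, on its centre line, 52 mm from the upper end, 105 mm above the table. x: downhill along the deck (22 degrees, roughly away from the robot), y across, z square to it. 66 mm between yellow rails 10 mm tall (76 outside); yellow stop face at x = 190 mm, 30 mm tall. A carrier let go here slides by itself. Chutes side by side, either order.
- blue_lane (a point): Release spot on the fixed blue chute: on the slick pale metal deck, on its centre line, 52 mm from the upper end, 105 mm above the table. x: downhill along the deck (22 degrees, roughly away from the robot), y across, z square to it. 66 mm between blue rails 10 mm tall (76 outside); blue stop face at x = 190 mm, 30 mm tall. A carrier let go here slides by itself. Chutes side by side, either order.
There are look-alikes about, which are no part of the job. Leave any green look-alike of the part that bears blue_watch_mid alone. Leave any green look-alike of the part that bears gold_watch_mid alone.

How it is judged:
By the outcome, as a careful person would: the job done as asked, in the order asked, and still so for the second after the job is handed in, with the robot touching nothing.
It also fails if it takes over 72 s, if anything falls off the work surface, if the arm or the gripper's body presses on something with over 40 N, if the wrist force passes 120 N, or if a joint passes its speed limit or range.

## Working session

There is one attempt and no reset: what is moved stays moved. The work goes in short steps, Python scripts to look and compute and a shell command to move; the robot and the scene stay as the last step left them, time stands still between calls to the robot, and variables do not carry over. Pictures are saved under pics/ and viewed, and the job is handed in when it is done.

```bash
mkdir -p pics; ls
python3 - <<'E'
from workcell import robot, viewer
import cv2,numpy as np
print(robot.get_obs())
for n in ["scene","top","wrist"]:
    c=viewer.camera(n)
    np.savez(f"pics/{n}0.npz",**c)
    cv2.imwrite(f"pics/{n}0.png",c["img"][:,:,::-1])
    print(n,c["fx"],c["distortion"],c["R"],c["t"])
E
```

```text
pics
{'t': 0.0, 'joints': array([-1.36931176e+00,  2.91251648e-01, -1.54106820e-01,  1.12672260e+00,
        4.40041097e-06,  1.43154698e+00]), 'joint_velocities': array([ 0.00103514, -0.00011823, -0.00060383, -0.00188362,  0.00095202,
       -0.00156772]), 'tau': array([-2.50522666e-03, -5.37145007e+01,  3.31369615e+01,  1.61313376e-02,
       -4.73295459e-04, -6.27053907e-06]), 'eef_pos': array([ 0.17538581, -0.49437542,  0.23075447]), 'tcp_rot': array([-3.09484495e+00, -5.32420463e-01,  5.58556690e-05]), 'wrist_force': array([-0.01341248,  0.14126015,  0.03541321]), 'moment': array([-0.00150234, -0.00196811, -0.03325477]), 'grip_width': 1.0023752955151424}
scene 475.4615396558993 [-0.03441942  0.          0.          0.          0.        ] [[ 0.78024769  0.62519995  0.01840008]
 [ 0.46002001 -0.55367468 -0.69413683]
 [-0.42378665  0.55006306 -0.71960788]] [-0.4361449  -0.18316679  1.09277672]
top 447.3534665423305 [-0.08294578  0.          0.          0.          0.        ] [[-1.87258955e-02 -9.99824635e-01  2.02257833e-04]
 [-9.97159838e-01  1.86612256e-02 -7.29658497e-02]
 [ 7.29492797e-02 -1.56803427e-03 -9.97334419e-01]] [0.02361295 0.54469861 0.86339251]
wrist 314.62224951999275 [-0.05432183  0.          0.          0.          0.        ] [[ 0.33360233 -0.94271332 -0.00104123]
 [-0.89780788 -0.31804787  0.30460888]
 [-0.28749    -0.10068341 -0.95247695]] [-0.52392054 -0.03922735  0.38077699]
```

View pics/top0.png

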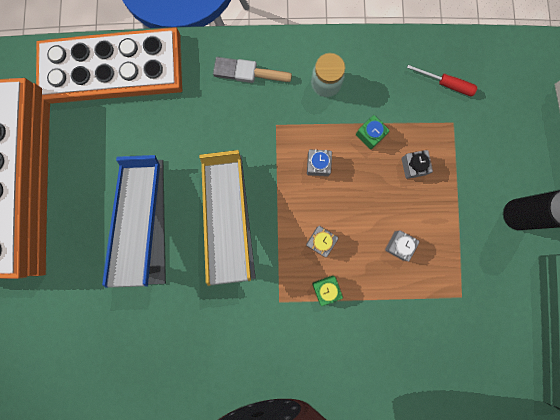

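View pics/scene0.png

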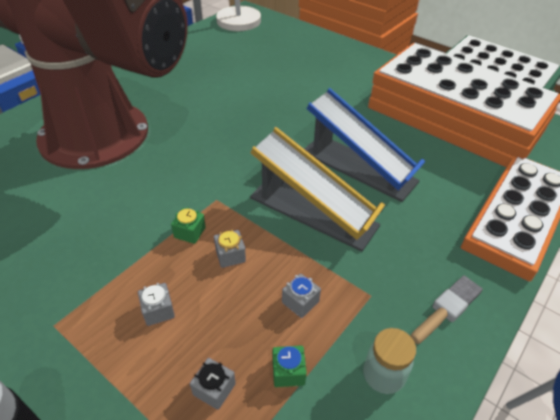

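View pics/wrist0.png

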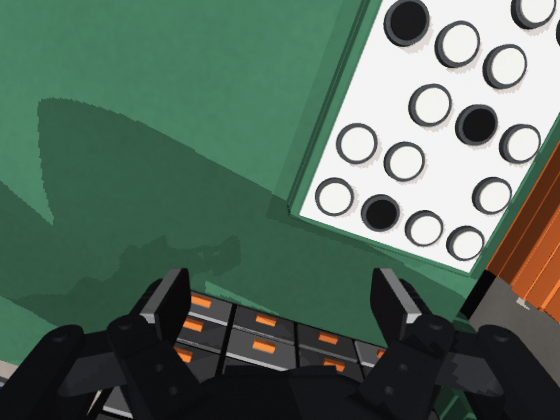

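The top picture shows the gold watch at about (322,241) and the blue-dial watch at (320,162), both on grey blocks. The green look-alikes are at (327,290) and (373,131). The yellow chute runs from (230,283) up to (220,155), and the blue one from (128,285) to (138,160). In both, the low end with the stop is at the top of the picture (far from the robot).

```bash
cat > h.py <<'E'
import numpy as np,cv2
def cloud(c):
    K=np.array([[c["fx"],0,c["cx"]],[0,c["fy"],c["cy"]],[0,0,1.]])
    v,u=np.mgrid[0:420,0:560]
    p=np.stack([u,v],-1).reshape(-1,1,2).astype(np.float64)
    n=cv2.undistortPoints(p,K,np.array(c["distortion"],float)).reshape(420,560,2)
    z=c["z_map"][...,None].astype(float)
    X=np.concatenate([n*z,z],-1)
    W=(X-c["t"])@c["R"]
    W[c["z_map"]<=0]=np.nan
    return W
E
python3 - <<'E'
from h import *
for n in ["top","scene"]:
    c=dict(np.load(f"pics/{n}0.npz"));W=cloud(c)
    hsv=cv2.cvtColor(c["img"],cv2.COLOR_RGB2HSV).astype(int)
    H,S,V=hsv[...,0],hsv[...,1],hsv[...,2]
    z=W[...,2]
    print(n,"table z",np.nanmedian(z[:,:][(z<0.03)&(z>-0.03)]))
    for nm,lo,hi,boxs in [("gold",20,35,{"top":(300,225,345,258),"scene":(213,227,246,268)}),("blue",100,125,{"top":(300,148,335,177),"scene":(280,272,322,315)})]:
        x0,y0,x1,y1=boxs[n]
        m=np.zeros((420,560),bool);m[y0:y1,x0:x1]=1
        d=m&(H>=lo)&(H<=hi)&(S>120)&(z>0.035)
        P=W[d];print(nm,"dial n",d.sum(),"mean",P.mean(0),"mid",(P.min(0)+P.max(0))/2)
        b=m&(z>0.03)
        Q=W[b]
        # carrier top
        t=m&(z>0.034)&(z<0.0445)
        T=W[t]; r=cv2.minAreaRect((W[b][:,:2]*1000).astype(np.float32))
        print("  rect z>.03",r,"top z",np.median(P[:,2]),"n",b.sum())
        T=W[m&(z>0.012)]
        print("  rect z>.012",cv2.minAreaRect((T[:,:2]*1000).astype(np.float32)))
    # chutes
    for nm,lo,hi in [("yellow",20,32),("blue",105,122)]:
        m=(H>=lo)&(H<=hi)&(S>130)&(z>0.02)&(z<0.16)
        ok=m&(W[...,0]>.2)&(W[...,0]<.65)
        k,l,s,ce=cv2.connectedComponentsWithStats(ok.astype(np.uint8))
        print(nm,[(tuple(s[i]),) for i in range(1,k) if s[i,4]>60])
E
python3 - <<'E'
import cv2
a=cv2.imread('pics/top0.png')
cv2.imwrite('pics/crop1.png',cv2.resize(a[140:300,95:350],None,fx=3,fy=3,interpolation=cv2.INTER_CUBIC))
E
```

```text
top table z 0.0005562738233023367
gold dial n 258 mean [ 0.48696605 -0.06015847  0.04812225] mid [ 0.48676087 -0.06008766  0.04773777]
  rect z>.03 ((486.29864501953125, -60.33002471923828), (46.10861587524414, 46.0953483581543), 57.208641052246094) top z 0.048218135528077535 n 573
  rect z>.012 ((486.2684631347656, -60.318748474121094), (46.1220817565918, 46.12008285522461), 57.067543029785156)
blue dial n 204 mean [ 0.64272148 -0.05880812  0.04802774] mid [ 0.64294785 -0.0590008   0.0482044 ]
  rect z>.03 ((642.7674560546875, -58.948707580566406), (46.320369720458984, 47.332275390625), 86.17804718017578) top z 0.04794724584539453 n 563
  rect z>.012 ((642.6461181640625, -58.939353942871094), (46.45114517211914, 47.323997497558594), 85.80941009521484)
yellow [((np.int32(200), np.int32(157), np.int32(51), np.int32(128), np.int32(996)),), ((np.int32(314), np.int32(232), np.int32(18), np.int32(19), np.int32(255)),), ((np.int32(320), np.int32(283), np.int32(17), np.int32(17), np.int32(220)),)]
blue [((np.int32(312), np.int32(156), np.int32(17), np.int32(13), np.int32(152)),), ((np.int32
[... 694 characters left out ...]
046896904225765826 n 784
  rect z>.012 ((647.0936279296875, -62.15314483642578), (48.16959762573242, 46.45060729980469), 85.25074005126953)
yellow [((np.int32(274), np.int32(128), np.int32(103), np.int32(84), np.int32(547)),), ((np.int32(252), np.int32(147), np.int32(105), np.int32(91), np.int32(799)),), ((np.int32(178), np.int32(209), np.int32(18), np.int32(14), np.int32(199)),), ((np.int32(219), np.int32(230), np.int32(21), np.int32(18), np.int32(271)),)]
blue [((np.int32(328), np.int32(89), np.int32(88), np.int32(78), np.int32(459)),), ((np.int32(308), np.int32(103), np.int32(93), np.int32(87), np.int32(697)),), ((np.int32(292), np.int32(278), np.int32(16), np.int32(15), np.int32(130)),)]
```

View pics/crop1.png

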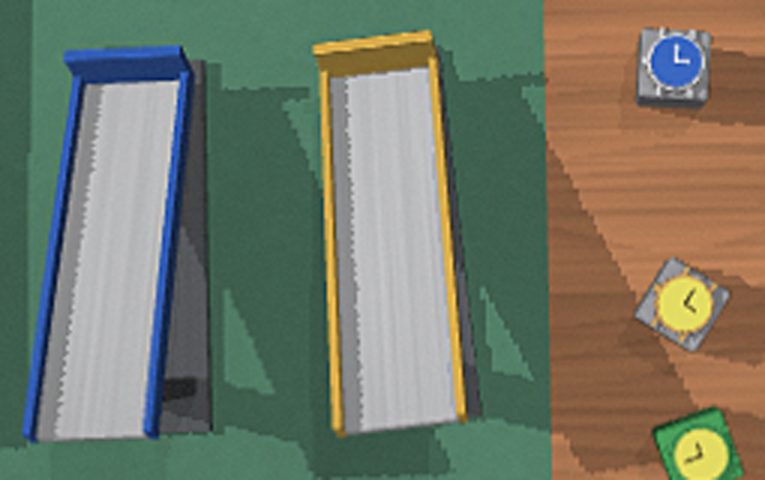

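```bash
cat > chute.py <<'E'
from h import *
def fit(c):
    W=cloud(c);hsv=cv2.cvtColor(c["img"],cv2.COLOR_RGB2HSV).astype(int)
    H,S,V=hsv[...,0],hsv[...,1],hsv[...,2];x,y,z=np.moveaxis(W,-1,0)
    out={}
    for nm,lo,hi,ya,yb in [("yellow",18,32,0.05,0.24),("blue",105,122,0.24,0.45)]:
        box=(x>.35)&(x<.72)&(y>ya)&(y<yb)&(z<.16)&(z>.015)
        deck=box&(S<40)&(V>110)
        P=W[deck]
        for _ in range(4):
            m=P.mean(0);n=np.linalg.svd(P-m,full_matrices=False)[2][2];n*=np.sign(n[2])
            r=(P-m)@n;P=P[abs(r)<max(0.004,2.0*np.median(abs(r)))]
        d=np.array([n[0],n[1],0]);d/=np.linalg.norm(d)
        X=d*n[2]-np.array([0,0,1])*np.hypot(n[0],n[1])
        C=box&(H>=lo)&(H<=hi)&(S>110)
        Q=W[C]; h=(Q-m)@n
        # rail tops
        Rl=Q[(h>0.005)&(h<0.013)]
        # refine direction via minAreaRect of rails in deck coordinates
        Yv=np.cross(n,X)
        uv=np.stack([(Rl-m)@X,(Rl-m)@Yv],1)
        ang=0
        for _ in range(5):
            left=uv[uv[:,1]>0];right=uv[uv[:,1]<0]
            s=lambda a:np.polyfit(a[:,0],a[:,1],1)
            L=s(left[left[:,0]<0.11]);R=s(right[right[:,0]<0.11])
        sl=(L[0]+R[0])/2; mid=(L[1]+R[1])/2
        ang=np.arctan(sl); X2=X*np.cos(ang)+Yv*np.sin(ang);Y2=np.cross(n,X2)
        Ps=W[deck]; Ps=Ps[abs((Ps-m)@n)<.006]
        up=np.percentile((Ps-m)@X2,[0.3,99.7])
        # stop
        st=Q[(h>0.016)&(h<.035)]
        su=np.percentile((st-m)@X2,[2,50,98]) if len(st) else None
        sv=np.percentile((st-m)@Y2,[1,99]) if len(st) else None
        cl=m+Y2*mid*np.cos(ang)
        rel=cl+X2*(up[0]+.052)
        print(nm,"n",len(P),"slope",np.degrees(np.arccos(n[2])),"heading",np.degrees(np.arctan2(X2[1],X2[0])),"L,R",L,R,"up",up,"stop",su,"sv",sv, "h rng",np.percentile(h,[1,50,99]))
        print("   release",rel.round(4), "alt from stop",(cl+X2*(su[0]-.190)).round(4) if su is not None else None)
        out[nm]=(rel,X2,Y2,n)
    return out
if __name__=="__main__":
    for n in ["top","scene"]:
        print(n);fit(dict(np.load(f"pics/{n}0.npz")))
E
python3 chute.py
```

```text
top
yellow n 4139 slope 22.02971586821089 heading 5.831832175086616 L,R [0.00405187 0.03479846] [ 0.00426198 -0.03638344] up [-0.11233532  0.12852879] stop [0.12754606 0.12987386 0.13674605] sv [-0.03783031  0.03639159] h rng [-0.00132512  0.01027681  0.03174831]
   release [0.4672 0.1155 0.1052] alt from stop [0.4653 0.1153 0.106 ]
blue n 3879 slope 22.10768547341168 heading 1.1611091998914183 L,R [-0.00541212  0.0328295 ] [-0.00711448 -0.03801853] up [-0.11298187  0.1278157 ] stop [0.12778805 0.12997356 0.13647993] sv [-0.04003556  0.03413141] h rng [-0.00501971  0.00943459  0.03171495]
   release [0.4629 0.2917 0.1057] alt from stop [0.4617 0.2916 0.1061]
scene
yellow n 2943 slope 21.934055714903028 heading 5.805618251518964 L,R [-0.00942823  0.0309152 ] [-0.01452627 -0.04095582] up [-0.12164996  0.11896059] stop [0.11935204 0.12277886 0.12716549] sv [-0.04297829  0.03311476] h rng [-0.007405    0.00685252  0.03097569]
   release [0.4713 0.1113 0.1034] alt from stop [0.4704 0.1112 0.1038]
blue n 2060 slope 21.759509842678266 heading 1.27727646990451 L,R [-0.01297711  0.0298164 ] [-0.0184457  -0.04203142] up [-0.12092598  0.11725121] stop [0.1174414  0.12214612 0.1257845 ] sv [-0.0428623   0.03081912] h rng [-0.01728485  0.00556022  0.03044825]
   release [0.4685 0.2878 0.1026] alt from stop [0.4651 0.2877 0.104 ]
```

```bash
cat > go.py <<'E'
# print shift+turn (tool axes) from current measured pose to target: yaw of tool x, lean = tilt with tool z = -n
import numpy as np
from scipy.spatial.transform import Rotation as Ro
from workcell import robot
def target(yaw_deg, slope=0, heading=0):
    Rz=Ro.from_euler('z',yaw_deg,degrees=True)*Ro.from_euler('x',180,degrees=True)
    h=np.radians(heading)
    return Ro.from_rotvec(np.radians(slope)*np.array([-np.sin(h),np.cos(h),0]))*Rz
def rows(p,R):
    o=robot.get_obs();R0=Ro.from_rotvec(o["tcp_rot"])
    d=R0.inv().apply(np.array(p)-o["eef_pos"]);r=(R0.inv()*R).as_rotvec()
    print("t",round(o["t"],2),"pos",o["eef_pos"].round(4),"F",o["wrist_force"].round(1),"q",o["joints"].round(2),"grip",round(o["grip_width"],3))
    print("SHIFT",d.round(4),"TURN",r.round(4),"deg",np.degrees(np.linalg.norm(r)).round(1))
E
python3 -c "
from go import *
rows([.4885,-.062,.15],target(147.1))"
```

```text
t 0.15 pos [ 0.1754 -0.4945  0.2309] F [ 0.   0.1 -1.3] q [-1.37  0.29 -0.15  1.13 -0.    1.43] grip 0.996
SHIFT [ 0.4396 -0.3029  0.0812] TURN [-4.0000e-04 -1.2000e-03 -2.2266e+00] deg 127.6
```

```bash
python3 -m handwheel '[[0.44,-0.303,0.06,0,0,-2.227,1],[0.44,-0.303,0.06,0,0,-2.227,1],[0.44,-0.303,0.06,0,0,-2.227,1],[0.44,-0.303,0.06,0,0,-2.227,1],[0.44,-0.303,0.06,0,0,-2.227,1],[0.44,-0.303,0.06,0,0,-2.227,1],[0.44,-0.303,0.06,0,0,-2.227,1],[0.44,-0.303,0.06,0,0,-2.227,1],[0.44,-0.303,0.06,0,0,-2.227,1],[0.44,-0.303,0.06,0,0,-2.227,1],[0.44,-0.303,0.06,0,0,-2.227,1],[0.44,-0.303,0.06,0,0,-2.227,1]]' 30
python3 -c "
from go import *
rows([.4885,-.062,.15],target(147.1))"
```

```text
t: 1.15
eef_pos: [0.4677, -0.0904, 0.1753]
tcp_rot: [1.894, 2.506, -0.0]
wrist_force: [1.1, -0.2, 0.0]
grip_width: 1.002
t 1.15 pos [ 0.4677 -0.0904  0.1753] F [ 1.1 -0.2  0. ] q [-0.34  0.24 -0.38  0.95 -0.    0.95] grip 1.002
SHIFT [0.0216 0.0277 0.0253] TURN [ 0.000e+00  1.000e-04 -7.203e-01] deg 41.3
```

```bash
python3 -m handwheel '[[0.02,0.026,0.025,0,0,-0.72,1],[0.02,0.026,0.025,0,0,-0.72,1],[0.02,0.026,0.025,0,0,-0.72,1],[0.02,0.026,0.025,0,0,-0.72,1],[0.02,0.026,0.025,0,0,-0.72,1],[0.02,0.026,0.025,0,0,-0.72,1],[0.02,0.026,0.025,0,0,-0.72,1],[0.02,0.026,0.025,0,0,-0.72,1]]'
python3 - <<'E'
from go import *
from h import *
from workcell import viewer
rows([.4885,-.062,.011],target(147.1))
c=viewer.camera("wrist");np.savez("pics/w1.npz",**c);cv2.imwrite("pics/w1.png",c["img"][:,:,::-1])
W=cloud(c);z=W[...,2]
m=(z>.03)&(z<.056)&(np.hypot(W[...,0]-.4885,W[...,1]+.062)<.045)
k,l,s,_=cv2.connectedComponentsWithStats(m.astype(np.uint8));i=1+s[1:,4].argmax();print(s[i])
print(cv2.minAreaRect((W[l==i][:,:2]*1000).astype(np.float32)), np.percentile(z[l==i],[50,95]))
hs=cv2.cvtColor(c["img"],cv2.COLOR_RGB2HSV).astype(int)
d=(l==i)&(hs[...,0]>19)&(hs[...,0]<36)&(hs[...,1]>120);P=W[d];print(d.sum(),P.mean(0),(P.min(0)+P.max(0))/2)
E
```

```text
t: 1.82
eef_pos: [0.4866, -0.0662, 0.1504]
tcp_rot: [-0.904, -3.008, -0.0]
wrist_force: [-0.1, -0.1, -0.9]
grip_width: 0.995
t 1.82 pos [ 0.4866 -0.0662  0.1504] F [-0.1 -0.1 -0.9] q [-0.28  0.29 -0.38  0.9   0.    0.3 ] grip 0.995
SHIFT [0.0007 0.0045 0.1394] TURN [-0.0001 -0.0003 -0.0097] deg 0.6
[ 259  178   56   56 2890]
((489.0648498535156, -61.065879821777344), (46.07489776611328, 46.3381462097168), 56.842159271240234) [0.04630772 0.04952105]
468 [ 0.48705197 -0.06006744  0.0470171 ] [ 0.48903871 -0.06207888  0.0452453 ]
```

View pics/w1.png

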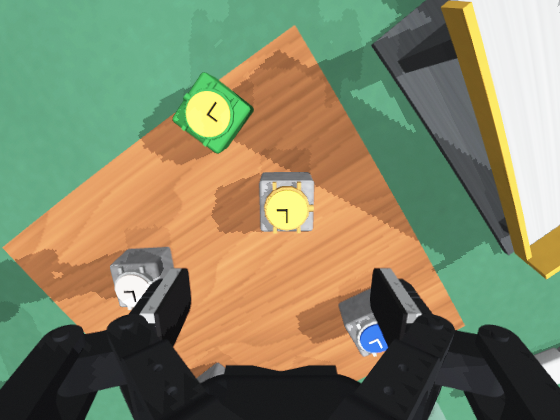

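The wrist picture shows the gold watch at about (287,207), between the fingers and square to the jaws. It puts the centre at (0.489, -0.061), which agrees with the average of the other two cameras.

```bash
python3 -m handwheel '[[0.001,0.004,0.04,0,0,-0.01,1],[0.001,0.004,0.08,0,0,-0.01,1],[0.001,0.004,0.11,0,0,-0.01,1],[0.001,0.004,0.13,0,0,-0.01,1],[0.001,0.004,0.141,0,0,-0.01,1],[0.001,0.004,0.141,0,0,-0.01,1],[0.001,0.004,0.141,0,0,-0.01,0.3],[0.001,0.004,0.141,0,0,-0.01,0.3],[0.001,0.004,0.141,0,0,-0.01,0.3],[0.001,0.004,0.141,0,0,-0.01,0.3],[0.001,0.004,0.141,0,0,-0.01,0.3],[0.001,0.004,0.141,0,0,-0.01,0.3]]' 40
python3 -c "
from go import *
rows([.4885,-.062,.15],target(147.1))"
```

```text
t: 2.87
eef_pos: [0.4891, -0.0626, 0.0107]
tcp_rot: [0.884, 3.012, 0.0]
wrist_force: [-0.3, -0.3, 5.1]
grip_width: 0.53
t 2.87 pos [ 0.4891 -0.0626  0.0107] F [-0.3 -0.3  5.1] q [-0.28  0.48 -0.54  0.55  0.    0.3 ] grip 0.53
SHIFT [ 0.0005  0.0003 -0.1393] TURN [0.0007 0.0022 0.003 ] deg 0.2
```

```bash
python3 -m handwheel '[[0,0,-0.02,0,0,0,0.3],[0,0,-0.06,0,0,0,0.3],[0,0,-0.1,0,0,0,0.3],[0,0,-0.14,0,0,0,0.3],[0,0,-0.18,0,0,0,0.3],[0,0,-0.21,0,0,0,0.3],[0,0,-0.21,0,0,0,0.3],[0,0,-0.21,0,0,0,0.3]]'
python3 - <<'E'
from go import *
import numpy as np
s,h=np.radians(22),np.radians(5.8)
n=np.array([np.sin(s)*np.cos(h),np.sin(s)*np.sin(h),np.cos(s)])
rows(np.array([.469,.1133,.105])+n*.09,target(185.8,22,5.8))
E
```

```text
t: 3.53
eef_pos: [0.4893, -0.0626, 0.2217]
tcp_rot: [0.884, 3.01, 0.0]
wrist_force: [-0.1, -0.2, -1.6]
grip_width: 0.53
t 3.53 pos [ 0.4893 -0.0626  0.2217] F [-0.1 -0.2 -1.6] q [-0.28  0.23 -0.26  1.08  0.    0.3 ] grip 0.53
SHIFT [0.0859 0.158  0.0331] TURN [ 0.1289  0.3741 -0.664 ] deg 44.3
```

```bash
python3 -m handwheel '[[0.02,0.03,0,0.0215,0.0623,-0.11,0.3],[0.035,0.06,0,0.043,0.125,-0.22,0.3],[0.05,0.09,0.005,0.0645,0.187,-0.332,0.3],[0.065,0.12,0.01,0.086,0.25,-0.443,0.3],[0.08,0.145,0.02,0.107,0.312,-0.553,0.3],[0.086,0.158,0.033,0.129,0.374,-0.664,0.3],[0.086,0.158,0.033,0.129,0.374,-0.664,0.3],[0.086,0.158,0.033,0.129,0.374,-0.664,0.3],[0.086,0.158,0.033,0.129,0.374,-0.664,0.3],[0.086,0.158,0.033,0.129,0.374,-0.664,0.3]]'
python3 - <<'E'
from go import *
from h import *
from workcell import viewer
import numpy as np
s,h=np.radians(22),np.radians(5.8)
n=np.array([np.sin(s)*np.cos(h),np.sin(s)*np.sin(h),np.cos(s)])
rows(np.array([.469,.1133,.105])+n*.0107,target(185.8,22,5.8))
for k in ["wrist","scene"]:
    c=viewer.camera(k);np.savez(f"pics/{k}2.npz",**c);cv2.imwrite(f"pics/{k}2.png",c["img"][:,:,::-1])
E
```

```text
t: 4.37
eef_pos: [0.501, 0.1162, 0.187]
tcp_rot: [0.136, -2.752, 0.025]
wrist_force: [0.3, -0.2, -1.3]
grip_width: 0.53
t 4.37 pos [0.501  0.1162 0.187 ] F [ 0.3 -0.2 -1.3] q [ 0.09  0.64  0.19  1.52 -0.   -0.01] grip 0.53
SHIFT [-0.0012  0.0002  0.0774] TURN [ 0.0018 -0.0029 -0.002 ] deg 0.2
```

View pics/wrist2.png

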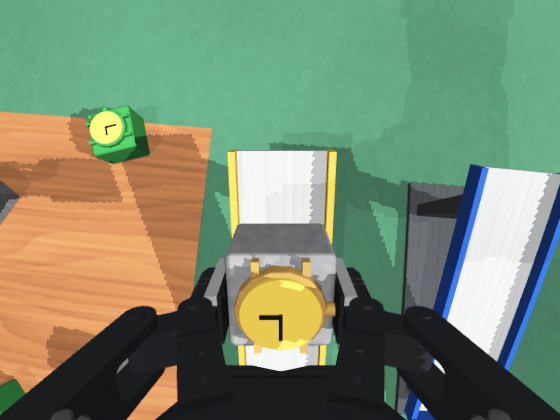

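View pics/scene2.png

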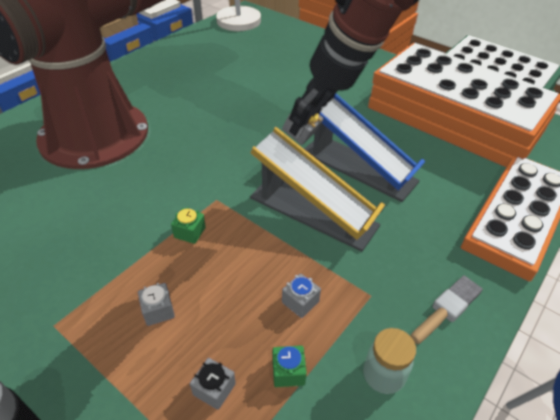

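The wrist picture shows the gold block at columns 230–335, centred between the yellow rails at 233 and 332 and square to them. I'll check the deck plane and upper end from this picture before lowering.

```bash
cat > deck.py <<'E'
from h import *
import sys
def chk(f,rel,heading,tcp,ya,yb):
    s,h=np.radians(22),np.radians(heading)
    X=np.array([np.cos(s)*np.cos(h),np.cos(s)*np.sin(h),-np.sin(s)]);Y=np.array([-np.sin(h),np.cos(h),0]);n=np.cross(X,Y)
    c=dict(np.load(f));W=cloud(c);D=W-np.array(rel);u,v,w=D@X,D@Y,D@n
    hs=cv2.cvtColor(c["img"],cv2.COLOR_RGB2HSV).astype(int)
    dk=(hs[...,1]<40)&(hs[...,2]>110)&(abs(w)<.008)&(abs(v)<.04)&(u<-.024)
    print("deck w",np.nanmedian(w[dk]),"u min",np.nanpercentile(u[dk],1),dk.sum())
    for a,b in[(18,32),(105,122)]:
        r=(hs[...,0]>=a)&(hs[...,0]<=b)&(hs[...,1]>110)&(w>.006)&(w<.014)&(abs(v)<.05)&(u<-.024)
        if r.sum()>50: print("rails v",np.median(v[r&(v>0)]),np.median(v[r&(v<0)]))
    T=(np.array(tcp)-rel); 
    b=(hs[...,1]<40)&(abs(v-T@Y)<.035)&(abs(u-T@X)<.035)&(w>.045)&(w<.14)
    if b.sum(): print("block u,v pct",np.percentile(u[b],[1,50,99]).round(4),np.percentile(v[b],[1,99]).round(4),"w",np.percentile(w[b],[1,50,99]).round(4),"tcp u,v,w",T@X,T@Y,T@n)
E
python3 -c "
from deck import *
chk('pics/wrist2.npz',[.469,.1133,.105],5.8,[.501,.1162,.187],0,0)"
```

```text
deck w 0.0007133091886728845 u min -0.051468422607291515 3359
rails v 0.03669489149874764 -0.033750962324831366
block u,v pct [-0.0248 -0.0143  0.0185] [-0.0342  0.0338] w [0.0821 0.1173 0.1391] tcp u,v,w -0.0009280225610963672 -0.00034864745425080006 0.08806490344671221
```

```bash
python3 -m handwheel '[[0,0.001,0.03,0,0,0,0.3],[0,0.001,0.055,0,0,0,0.3],[0,0.001,0.066,0,0,0,0.3],[0,0.001,0.071,0,0,0,0.3],[0,0.001,0.073,0,0,0,0.3],[0,0.001,0.0745,0,0,0,0.3],[0,0.001,0.0755,0,0,0,0.3],[0,0.001,0.0755,0,0,0,0.3]]'
```

```text
t: 5.13
eef_pos: [0.4732, 0.1153, 0.1172]
tcp_rot: [0.14, -2.752, 0.025]
wrist_force: [-0.8, -1.2, -2.0]
grip_width: 0.533
```

```bash
python3 -m handwheel '[[0,0,0.0007,0,0,0,0.3],[0,0,0.0014,0,0,0,0.3],[0,0,0.0014,0,0,0,0.3]]';  python3 -m handwheel '[[0,0,0.0004,0,0,0,0.3],[0,0,0.0004,0,0,0,0.3]]'
```

```text
t: 5.38
eef_pos: [0.4723, 0.1153, 0.1155]
tcp_rot: [0.14, -2.751, 0.025]
wrist_force: [0.5, -0.9, -1.0]
grip_width: 0.529
t: 5.55
eef_pos: [0.4723, 0.1153, 0.1155]
tcp_rot: [0.14, -2.751, 0.025]
wrist_force: [0.2, 0.2, 4.8]
grip_width: 0.529
```

Contact shows as 4.8 N upward, so the block is seated on the deck. Releasing.

```bash
python3 -m handwheel '[[0,0,0,0,0,0,1],[0,0,0,0,0,0,1],[0,0,0,0,0,0,1],[0,0,0,0,0,0,1],[0,0,0,0,0,0,1],[0,0,0,0,0,0,1],[0,0,0,0,0,0,1],[0,0,0,0,0,0,1],[0,0,0,0,0,0,1],[0,0,0,0,0,0,1],[0,0,0,0,0,0,1],[0,0,0,0,0,0,1]]'
python3 - <<'E'
from h import *
from workcell import viewer
for k in ["wrist","scene"]:
    c=viewer.camera(k);np.savez(f"pics/{k}3.npz",**c);cv2.imwrite(f"pics/{k}3.png",c["img"][:,:,::-1])
E
```

```text
t: 6.55
eef_pos: [0.4718, 0.1152, 0.115]
tcp_rot: [0.14, -2.75, 0.025]
wrist_force: [-0.2, -0.5, -0.9]
grip_width: 1.002
```

View pics/scene3.png

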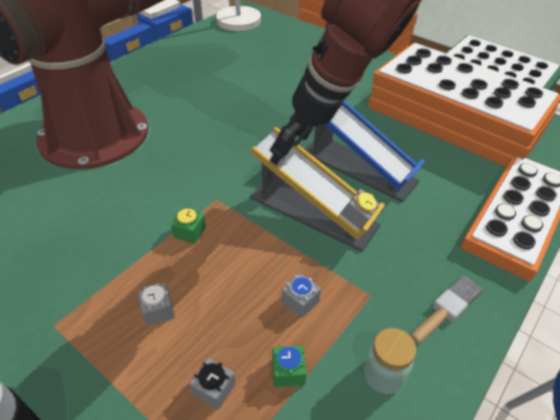

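View pics/wrist3.png

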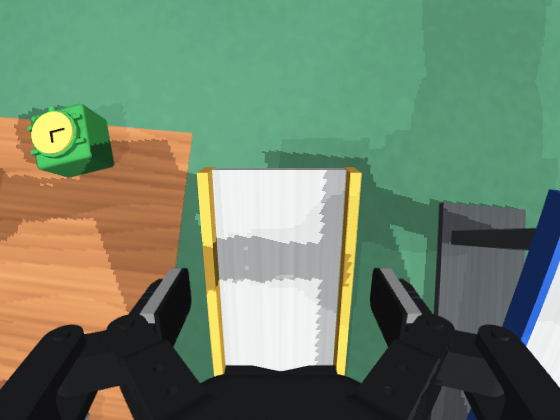

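The scene picture shows the gold watch at (367,202), against the yellow stop, and the wrist view shows the deck under the hand is empty. Next I back off along the tool axis and go for the blue watch.

```bash
python3 -m handwheel '[[0,0,-0.02,0,0,0,1],[0,0,-0.05,0,0,0,1],[0,0,-0.09,0,0,0,1],[0,0,-0.12,0,0,0,1],[0,0,-0.12,0,0,0,1]]'
python3 -c "
from go import *
rows([.645,-.0605,.18],target(176))"
```

```text
t: 7.07
eef_pos: [0.5205, 0.1199, 0.2308]
tcp_rot: [0.14, -2.758, 0.025]
wrist_force: [0.6, -0.2, -0.6]
grip_width: 0.998
t 7.07 pos [0.5205 0.1199 0.2308] F [ 0.6 -0.2 -0.6] q [ 0.09  0.65  0.34  1.64 -0.   -0.01] grip 0.998
SHIFT [-0.1169 -0.1922  0.0077] TURN [-0.031  -0.3792  0.1694] deg 23.9
```

```bash
python3 -m handwheel '[[-0.117,-0.192,0.008,-0.031,-0.379,0.169,1],[-0.117,-0.192,0.008,-0.031,-0.379,0.169,1],[-0.117,-0.192,0.008,-0.031,-0.379,0.169,1],[-0.117,-0.192,0.008,-0.031,-0.379,0.169,1],[-0.117,-0.192,0.008,-0.031,-0.379,0.169,1],[-0.117,-0.192,0.008,-0.031,-0.379,0.169,1],[-0.117,-0.192,0.008,-0.031,-0.379,0.169,1],[-0.117,-0.192,0.008,-0.031,-0.379,0.169,1],[-0.117,-0.192,0.008,-0.031,-0.379,0.169,1],[-0.117,-0.192,0.008,-0.031,-0.379,0.169,1]]'
python3 - <<'E'
from go import *
from h import *
from workcell import viewer
rows([.645,-.0605,.0105],target(176))
c=viewer.camera("wrist");np.savez("pics/w4.npz",**c);cv2.imwrite("pics/w4.png",c["img"][:,:,::-1])
W=cloud(c);z=W[...,2]
m=(z>.03)&(z<.056)&(np.hypot(W[...,0]-.645,W[...,1]+.0605)<.045)
k,l,s,_=cv2.connectedComponentsWithStats(m.astype(np.uint8));i=1+s[1:,4].argmax();print(s[i])
print(cv2.minAreaRect((W[l==i][:,:2]*1000).astype(np.float32)), np.percentile(z[l==i],[50,95]))
E
```

```text
t: 7.9
eef_pos: [0.6408, -0.0594, 0.1743]
tcp_rot: [-0.107, -3.131, 0.001]
wrist_force: [-0.5, 0.4, -0.0]
grip_width: 0.997
t 7.9 pos [ 0.6408 -0.0594  0.1743] F [-0.5  0.4 -0. ] q [-0.2   0.56  0.11  1.13 -0.   -0.14] grip 0.997
SHIFT [-0.0056 -0.0006  0.1637] TURN [-0.0011 -0.0085  0.0018] deg 0.5
[ 255  178   51   52 2423]
((644.6109008789062, -59.62968826293945), (46.046260833740234, 45.47157287597656), 85.78010559082031) [0.04642085 0.04950661]
```

View pics/w4.png

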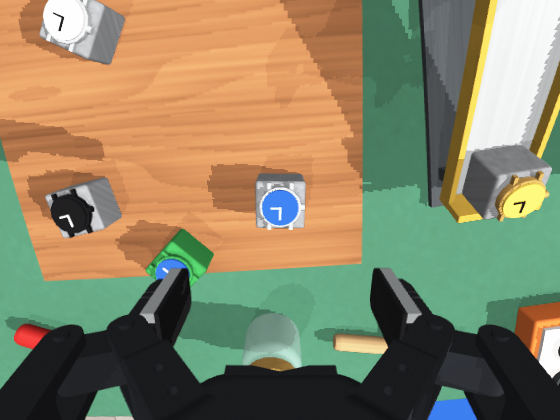

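The wrist picture shows the blue-dial watch at (280,207) on a grey block, centred between the jaws. The green look-alike at (180,258) is clear of the left finger. The gold watch at (520,195) is still at its stop.

```bash
python3 -m handwheel '[[-0.005,0,0.04,0,-0.008,0,0.9],[-0.005,0,0.08,0,-0.008,0,0.9],[-0.005,0,0.11,0,-0.008,0,0.9],[-0.005,0,0.135,0,-0.008,0,0.9],[-0.005,0,0.155,0,-0.008,0,0.9],[-0.005,0,0.163,0,-0.008,0,0.9],[-0.005,0,0.163,0,-0.008,0,0.9],[-0.005,0,0.163,0,-0.008,0,0.3],[-0.005,0,0.163,0,-0.008,0,0.3],[-0.005,0,0.163,0,-0.008,0,0.3],[-0.005,0,0.163,0,-0.008,0,0.3],[-0.005,0,0.163,0,-0.008,0,0.3]]' 40
python3 -c "
from go import *
rows([.6447,-.0598,.0105],target(176))"
```

```text
t: 8.95
eef_pos: [0.6463, -0.0613, 0.013]
tcp_rot: [0.109, 3.137, -0.003]
wrist_force: [-0.7, 0.7, 6.2]
grip_width: 0.53
t 8.95 pos [ 0.6463 -0.0613  0.013 ] F [-0.7  0.7  6.2] q [-0.21  0.7  -0.09  0.78 -0.   -0.14] grip 0.53
SHIFT [0.0017 0.0014 0.0025] TURN [-0.0016  0.0029  0.0006] deg 0.2
```

```bash
python3 -m handwheel '[[0,0,-0.02,0,0,0,0.3],[0,0,-0.06,0,0,0,0.3],[0,0,-0.1,0,0,0,0.3],[0,0,-0.14,0,0,0,0.3],[0,0,-0.18,0,0,0,0.3],[0,0,-0.22,0,0,0,0.3],[0,0,-0.22,0,0,0,0.3],[0,0,-0.22,0,0,0,0.3]]'
python3 - <<'E'
from go import *
import numpy as np
s,h=np.radians(22),np.radians(1.2)
n=np.array([np.sin(s)*np.cos(h),np.sin(s)*np.sin(h),np.cos(s)])
rows(np.array([.4655,.2896,.105])+n*.09,target(181.2,22,1.2))
E
```

```text
t: 9.62
eef_pos: [0.6466, -0.0611, 0.2346]
tcp_rot: [0.109, 3.134, -0.004]
wrist_force: [-0.3, -0.4, -1.9]
grip_width: 0.529
t 9.62 pos [ 0.6466 -0.0611  0.2346] F [-0.3 -0.4 -1.9] q [-0.21  0.53  0.22  1.26 -0.   -0.14] grip 0.529
SHIFT [0.1716 0.3405 0.0444] TURN [ 0.0149  0.3896 -0.0896] deg 22.9
```

```bash
python3 -m handwheel '[[0.02,0.035,0,0.002,0.04,-0.01,0.3],[0.037,0.073,0,0.003,0.085,-0.02,0.3],[0.055,0.11,0,0.005,0.13,-0.03,0.3],[0.073,0.147,0,0.007,0.17,-0.04,0.3],[0.092,0.184,0.005,0.008,0.21,-0.05,0.3],[0.11,0.22,0.012,0.01,0.25,-0.06,0.3],[0.13,0.257,0.02,0.012,0.3,-0.07,0.3],[0.148,0.294,0.03,0.013,0.34,-0.08,0.3],[0.163,0.322,0.038,0.014,0.37,-0.085,0.3],[0.171,0.34,0.044,0.015,0.39,-0.09,0.3],[0.171,0.34,0.044,0.015,0.39,-0.09,0.3],[0.171,0.34,0.044,0.015,0.39,-0.09,0.3]]'
python3 -m handwheel '[[0,0,0,0,0,0,0.3],[0,0,0,0,0,0,0.3]]'
python3 - <<'E'
from go import *
from h import *
from workcell import viewer
import numpy as np
from deck import chk
s,h=np.radians(22),np.radians(1.2)
n=np.array([np.sin(s)*np.cos(h),np.sin(s)*np.sin(h),np.cos(s)])
rows(np.array([.4655,.2896,.105])+n*.013,target(181.2,22,1.2))
c=viewer.camera("wrist");np.savez(f"pics/wrist5.npz",**c);cv2.imwrite(f"pics/wrist5.png",c["img"][:,:,::-1])
chk('pics/wrist5.npz',[.4655,.2896,.105],1.2,robot.get_obs()["eef_pos"],0,0)
E
```

```text
t: 10.62
eef_pos: [0.4968, 0.2907, 0.1849]
tcp_rot: [0.032, -2.748, 0.006]
wrist_force: [0.4, -0.2, -1.8]
grip_width: 0.532
t: 10.78
eef_pos: [0.4983, 0.2892, 0.1868]
tcp_rot: [0.028, -2.751, 0.004]
wrist_force: [0.0, 0.4, -1.5]
grip_width: 0.534
t 10.78 pos [0.4983 0.2892 0.1868] F [ 0.   0.4 -1.5] q [0.33 0.74 0.39 1.59 0.12 0.29] grip 0.534
SHIFT [-0.0007  0.001   0.0751] TURN [ 0.0015 -0.0061 -0.0003] deg 0.4
deck w 0.00047314854027068583 u min -0.052036656344019355 3360
rails v 0.03732998949865769 -0.033035175260162454
block u,v pct [-0.0246 -0.0136  0.0192] [-0.0346  0.0323] w [0.081  0.1157 0.1389] tcp u,v,w -0.00020095436825586413 -0.0011441870141540092 0.08833263520335108
```

View pics/wrist5.png

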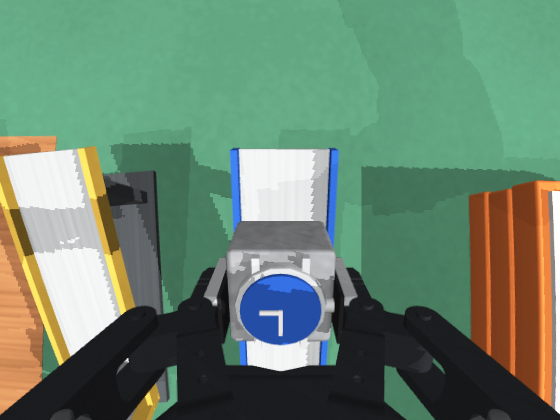

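The wrist picture shows the blue block at columns 229–335 over the blue rails at 235 and 334. It's square to them and about 2–3 mm off centre, so I'll shift it while lowering.

```bash
python3 -m handwheel '[[0,0.0025,0.03,0,-0.005,0,0.3],[0,0.0025,0.052,0,-0.005,0,0.3],[0,0.0025,0.064,0,-0.005,0,0.3],[0,0.0025,0.069,0,-0.005,0,0.3],[0,0.0025,0.071,0,-0.005,0,0.3],[0,0.0025,0.0725,0,-0.005,0,0.3],[0,0.0025,0.073,0,-0.005,0,0.3],[0,0.0025,0.073,0,-0.005,0,0.3]]'; python3 -m handwheel '[[0,0,0.0007,0,0,0,0.3],[0,0,0.0007,0,0,0,0.3]]'
```

```text
t: 11.5
eef_pos: [0.4708, 0.2922, 0.1198]
tcp_rot: [0.029, -2.757, 0.003]
wrist_force: [-0.5, 1.1, -0.1]
grip_width: 0.534
t: 11.67
eef_pos: [0.4701, 0.2922, 0.1187]
tcp_rot: [0.03, -2.756, 0.003]
wrist_force: [-0.5, 0.5, -1.3]
grip_width: 0.531
```

```bash
python3 -m handwheel '[[0,0,0.0005,0,0,0,0.3],[0,0,0.0005,0,0,0,0.3]]'; python3 -m handwheel '[[0,0,0.0005,0,0,0,0.3],[0,0,0.0005,0,0,0,0.3]]'
```

```text
t: 11.83
eef_pos: [0.4696, 0.2922, 0.118]
tcp_rot: [0.03, -2.756, 0.004]
wrist_force: [-0.1, -0.4, -1.3]
grip_width: 0.531
t: 12.0
eef_pos: [0.4694, 0.2922, 0.1175]
tcp_rot: [0.03, -2.756, 0.004]
wrist_force: [-0.3, 0.1, -0.8]
grip_width: 0.532
```

```bash
python3 -m handwheel '[[0,0,0.0005,0,0,0,0.3],[0,0,0.0005,0,0,0,0.3]]'; python3 -m handwheel '[[0,0,0.0004,0,0,0,0.3],[0,0,0.0004,0,0,0,0.3]]'
```

```text
t: 12.17
eef_pos: [0.4693, 0.2922, 0.1174]
tcp_rot: [0.03, -2.756, 0.004]
wrist_force: [1.0, -1.4, 2.5]
grip_width: 0.535
t: 12.33
eef_pos: [0.4693, 0.2922, 0.1174]
tcp_rot: [0.03, -2.757, 0.003]
wrist_force: [-0.1, -0.5, 6.7]
grip_width: 0.537
```

Contact at 6.7 N. Releasing.

```bash
python3 -m handwheel '[[0,0,0,0,0,0,1],[0,0,0,0,0,0,1],[0,0,0,0,0,0,1],[0,0,0,0,0,0,1],[0,0,0,0,0,0,1],[0,0,0,0,0,0,1],[0,0,0,0,0,0,1],[0,0,0,0,0,0,1],[0,0,0,0,0,0,1],[0,0,0,0,0,0,1],[0,0,0,0,0,0,1],[0,0,0,0,0,0,1]]'
python3 - <<'E'
from h import *
from workcell import viewer
c=viewer.camera("scene");cv2.imwrite(f"pics/scene6.png",c["img"][:,:,::-1])
E
```

```text
t: 13.33
eef_pos: [0.469, 0.2922, 0.1167]
tcp_rot: [0.03, -2.756, 0.004]
wrist_force: [0.1, 0.7, -0.7]
grip_width: 1.003
```

View pics/scene6.png

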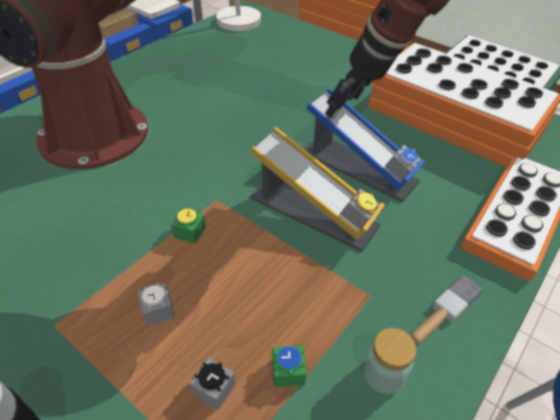

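The scene picture shows the blue-dial watch at (408,158), down at its stop. Backing off, then a last check.

```bash
python3 -m handwheel '[[0,0,-0.02,0,0,0,1],[0,0,-0.05,0,0,0,1],[0,0,-0.09,0,0,0,1],[0,0,-0.12,0,0,0,1],[0.03,0,-0.14,0,0,0,1],[0.06,0,-0.14,0,0,0,1],[0.06,0,-0.14,0,0,0,1],[0.06,0,-0.14,0,0,0,1],[0.06,0,-0.14,0,0,0,1]]'
python3 - <<'E'
from h import *
from workcell import viewer
c=viewer.camera("top");cv2.imwrite(f"pics/top7.png",c["img"][:,:,::-1])
W=cloud(c)
hs=cv2.cvtColor(c["img"],cv2.COLOR_RGB2HSV).astype(int)
for nm,rel,hd,a,b in [("gold",[.4665,.1155,.105],5.8,20,35),("blue",[.4625,.2917,.105],1.2,100,125)]:
    s,h=np.radians(22),np.radians(hd)
    X=np.array([np.cos(s)*np.cos(h),np.cos(s)*np.sin(h),-np.sin(s)]);Y=np.array([-np.sin(h),np.cos(h),0]);n=np.cross(X,Y)
    D=W-np.array(rel);u,v,w=D@X,D@Y,D@n
    m=(hs[...,0]>=a)&(hs[...,0]<=b)&(hs[...,1]>110)&(w>.04)&(w<.056)&(abs(v)<.04)&(u>-.05)&(u<.22)
    print(nm,m.sum(),"u",u[m].mean(),"v",v[m].mean(),"w",np.median(w[m]))
E
```

```text
t: 14.13
eef_pos: [0.4663, 0.2919, 0.2688]
tcp_rot: [0.03, -2.756, 0.004]
wrist_force: [0.3, 0.0, 0.8]
grip_width: 0.999
gold 229 u 0.1668257060112962 v 0.001077882351105858 w 0.04817858103974895
blue 193 u 0.1665434654327645 v 0.0017594348754665582 w 0.04879467622461879
```

View pics/top7.png

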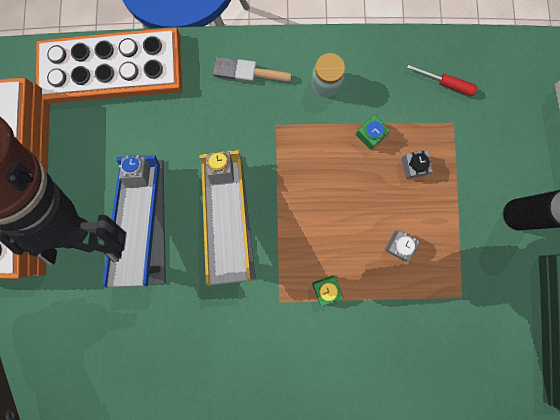

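The top picture shows the gold watch at (218,163) and the blue one at (131,168), both flat on their decks. Their centres are at u ≈ 0.167, and 190 − 23 = 167 mm is exactly the stop. The look-alikes haven't moved and the gripper is clear.

```bash
python3 -c "
from workcell import hand_in
print(hand_in())"
```

```text
the job is handed in; nothing more can be done
None
```

Both watches are down their chutes, gold on yellow first and then blue-dial on blue, and the job is handed in at about 14 s of the 72 s allowed. I set each carrier on its upper deck with the tool tilted to match the slope. Contact was 5–7 N, then I opened the jaws and it slid down on its own.

**Last checks:** a final top picture put both carriers flat on their decks and within 2 mm of the centre line. Their centres were about 167 mm down from the release spot, which is exactly resting against the stop. The green, white and black look-alikes had not moved, and the gripper was clear about 0.15 m above the blue chute.

**Disagreements:** the scene and top cameras differed by 4–5 mm. I used their mean, and the wrist camera agreed with it to within about 2 mm. The blue grasp ended about 2.5 mm higher on its block than I planned, and I allowed for that when setting it down. No check failed.

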